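# Release the latched call key

### The job

The black call box on the counter has a row of four identical white push-on/push-off keys, and one of them has been left latched slightly down; light taps with a fingertip will tell which. Press that key right down to the bottom and let it go, so that it springs up level with the others. Do not push any of the other keys more than about halfway down, and leave the bell, the stamp and the pen where they are.

Things in the scene. Friction and masses are not known exactly. Their poses are not given: they have to be found in the camera images.
- call_box: black call box, 86 (x) by 240 (y) mm, faceplate top 38 mm above the counter, fixed. Origin: centre of its underside; x to its rear edge, y along the key row to the left, z up. Four white keys, 32 mm square, stand on its centre line 55 mm apart in black frames (46 mm square, tops at 41 mm). Key tops above the counter: raised 57 mm, latched about 52.8 mm, pressed to the bottom 47 mm.
- place_1 (a point): place 1 of the row, counted from the left (+y of the box; 1 dot): the point at the middle of the top of a raised key standing there, 57 mm above the counter; fixed to the box (does not sink with the key); axes as the box
- place_2 (a point): place 2 of the row, counted from the left (+y of the box; 2 dots): the point at the middle of the top of a raised key standing there, 57 mm above the counter; fixed to the box (does not sink with the key); axes as the box
- place_3 (a point): place 3 of the row, counted from the left (+y of the box; 3 dots): the point at the middle of the top of a raised key standing there, 57 mm above the counter; fixed to the box (does not sink with the key); axes as the box
- place_4 (a point): place 4 of the row, counted from the left (+y of the box; 4 dots): the point at the middle of the top of a raised key standing there, 57 mm above the counter; fixed to the box (does not sink with the key); axes as the box
- key_a (a joint): depth of one key below its raised position, m: 0 up, about 0.0042 latched, 0.010 at the bottom stop. Spring: moves from 2.5 N when raised, 3.4 N when latched, 4.5 N at the bottom. Bottomed and let go, a raised key latches and the latched key is released. Letters do not tell places: which key stands at which place is drawn afresh each time.
- key_b (a joint): depth of one key below its raised position, m: 0 up, about 0.0042 latched, 0.010 at the bottom stop. Spring: moves from 2.5 N when raised, 3.4 N when latched, 4.5 N at the bottom. Bottomed and let go, a raised key latches and the latched key is released. Letters do not tell places: which key stands at which place is drawn afresh each time.
- key_c (a joint): depth of one key below its raised position, m: 0 up, about 0.0042 latched, 0.010 at the bottom stop. Spring: moves from 2.5 N when raised, 3.4 N when latched, 4.5 N at the bottom. Bottomed and let go, a raised key latches and the latched key is released. Letters do not tell places: which key stands at which place is drawn afresh each time.
- key_d (a joint): depth of one key below its raised position, m: 0 up, about 0.0042 latched, 0.010 at the bottom stop. Spring: moves from 2.5 N when raised, 3.4 N when latched, 4.5 N at the bottom. Bottomed and let go, a raised key latches and the latched key is released. Letters do not tell places: which key stands at which place is drawn afresh each time.
- counter_bell: bystander: a silver dome bell, 72 mm across, 58 mm high, loose, left (+y) of the box; origin at the centre of its underside
- stamp: bystander: a wooden hand stamp, 34 by 46 by 67 mm high, loose, right (-y) of the box; origin at the centre of its underside
- pen: bystander: a blue pen, 134 mm long, 11 mm thick, loose, lying behind (+x of) the box along its y; origin under its middle

How it is judged:
At the end, for the whole second after the job is handed in: All four keys stand up (each within 1.5 mm of its raised position) and the bell, stamp and pen are within 20 mm of where they stood (value of joint each of key_a, key_b, key_c, key_d below 0.0015 m and distance of each of counter_bell, stamp, pen from where it was at the start of the episode below 0.02 m); the robot touches nothing.
It fails at once if a key that stood raised was pushed more than 7.5 mm down (value of joint any of key_a, key_b, key_d above 0.0075 m).
It fails at once if the bell, stamp or pen was moved more than 20 mm, or lifted more than 10 mm (distance of any of counter_bell, stamp, pen from where it was at the start of the episode above 0.02 m or height (world z) of any of counter_bell, stamp, pen above 0.01 m).
It also fails if it takes over 53 s, if anything falls off the work surface, if the arm or the gripper's body presses on something with over 40 N, if the wrist force passes 120 N, or if a joint passes its speed limit or range.

### The arm

A 7-joint arm with a two-finger parallel gripper is mounted at the origin on a cart in front of the work surface, level with it; the furniture and walls round the work are solid. World frame = base frame: x ahead of the robot, y to its left, z up, the work surface at z = 0. Lengths are in m, angles in rad, forces in N, time in s.
With the tool pointing down it reaches from about 0.35 to 0.9 m from the base axis. Payload 8.1 kg.
Tool frame: the origin (TCP) lies on the centre line of the jaws, within the pads' length; the fingertips stand env.tcp_to_tips ahead of it and the grasp point (between the pads) is the TCP (env.tcp_to_tips is the distance from the TCP to the fingertips, in m); x points along the fingers, y is the direction in which the jaws open and shut, and the axes are right-handed (so a half turn about x gives the same grasp; the last joint's range is limited). The gripper opens to 85 mm and grips with 20 to 120 N. Pads are 22 mm wide; open, the fingers measure 114 mm over their backs; the gripper's body (76 mm by 85 mm) begins 54 mm behind the grasp point. The pads swing forward as they close: fully open they stand 13 mm farther back than shut.
Start: joints at [-1.25, 0.434, 0.025, 1.573, -0.012, 1.134, -0.075], TCP at [0.257, 0.57, 0.25] pointing down, gripper open.
Joint ranges: [-2.62, 2.62], [-0.44, 2.09], [-1.27, 1.32], [0.08, 2.57], [-1.32, 4.46], [0.12, 2], [-2.74, 2.74]. Speed limits (rad/s): [2.22, 2.22, 3.01, 3.01, 3.14, 3.14, 3.14].

### API

Orientations are given as [roll, pitch, yaw] about the fixed x, y, z axes, in that order (R = Rz(yaw) Ry(pitch) Rx(roll)).
In Python, from workcell import get_obs, capture, calibration, env, masks_of gives the robot as it stands.
- The arm moves only by the tool servo_tool, never from a script. Its arguments are lists of equal length, an entry for each row: "turn": the turn, a rotation vector about the tool's x, y, z in rad, a list of three; "xyz": the shift along the tool's x, y, z in m, a list of three; "grip": the finger opening in m, from 0 to 0.0854. In form: {"turn": [[rx, ry, rz], ...], "xyz": [[dx, dy, dz], ...], "grip": [grip, ...]}. A call has 1 to 8 rows; each row shifts and turns the pose as measured when the row begins, along the tool's axes as they then stand; what a row does not reach is not made up. A row lasts 1/8 s, in which the tool goes at most 62.5 mm and 10.7 degrees, less where a joint would pass 70% of its speed; a pose out of reach is approached as far as the arm can. A call with a gripper value outside its range is refused whole. The fingers move at their own pace and stop on an object; the grip force is fixed at half the most. Time passes only in rows, so rows that do not move let the fingers close. It gives the time, the measured TCP pose, the force and the opening at its end, in the units of the state.
- get_obs(): the state, without advancing time (a new reading comes with each control period).
- capture(name): name is "scene" or "top" or "wrist"; returns (picture, depth): 420x560x3 uint8, red, green, blue; 420x560 float32, m along the optical axis (not along the pixel's ray), 0 where there is no reading.
- calibration(name): a dict with "mtx" (3x3 intrinsics, pixels), "view" (4x4, takes a point from world to camera coordinates); the wrist camera has in their place "hand_eye" (4x4, takes a point from camera to tool coordinates, whose origin is the TCP and whose axes are the tool frame's). Camera axes: x right, y up, looking along -z (the intrinsics and any distortion apply to the point x, -y, -z); pixel columns grow to the right and rows downward; lengths in m; the calibration is good to about 2 mm. The wrist camera is an equidistant fisheye: a pixel r from the principal point sees the ray r / f radians off the axis. A picture is of the moment at which its call begins: read the wrist's pose just before it. calibration takes no time and is no camera call.
- env.hand_in(): hands the job in, once; it reports no verdict.
Trained networks look in the newest picture that a camera, given by its name, has taken for a name from the list of things; names that differ only in an ending like _2 or _b are one class to them, and where a whole thing is asked for, a point or a joint stands for the part that bears it (a point fixed in the world has none). Each returns a list of dicts, best first, with "p" (0 to 1); they miss things now and then, are a little off and sometimes report something else, mostly with a low value. They report only what shows in the picture. A call takes as long as a camera call.
- masks_of(query, camera): "pixels" (420x560 bool, what is visible of it) and "at" ([column, row] in pixels, amid what is visible of it).
The state is a dict: "time": time; "joint_positions": joint angles; "joint_velocities": joint speeds; "joint_efforts": joint torques, N m; "ee_pos": TCP position; "orientation": TCP orientation; "force": force on the tool from outside, world axes, zero at the start; "torque": the same for the moment, N m; "width": finger opening in m.
Only numpy, scipy, OpenCV 4.12 (cv2) and the standard library are available. Lean on these libraries where they do the work, as an engineer would, in place of code of your own. Each camera call takes 0.05 s, during which the arm holds its last target. There are 200 camera calls.

## Working session

There is one attempt and no reset: what is moved stays moved. The work goes in short steps, Python scripts to look and compute and a tool call to move; the robot and the scene stay as the last step left them, time stands still between calls to the robot, and variables do not carry over. Pictures are saved under pics/ and viewed, about 8 in all and at most 12, crops included, and the job is handed in when it is done.

Besides the shell and the picture viewer there is one more tool, called after "Emit:" as name(argument=value, ...) on one line, values as JSON. servo_tool: Moves the arm, as the interface text tells. Its arguments: {"type":"object","properties":{"turn":{"type":"array","items":{"type":"array","items":{"type":"number"}}},"xyz":{"type":"array","items":{"type":"array","items":{"type":"number"}}},"grip":{"type":"array","items":{"type":"number"}}},"required":["turn","xyz","grip"]}

```bash
mkdir -p pics; cat > h.py <<'E'
import numpy as np, cv2
from workcell import get_obs, capture, calibration, env, masks_of
def unproj(cam,u,v,d):
    c=calibration(cam);K=np.array(c["mtx"]);V=np.array(c["view"])
    p=np.stack([(u-K[0,2])/K[0,0]*d,-(v-K[1,2])/K[1,1]*d,-d,np.ones_like(d)],0)
    return (np.linalg.inv(V)@p)[:3].T
E
python3 - <<'E'
from h import *
o=get_obs();print({k:np.round(v,4) for k,v in o.items()},env.tcp_to_tips)
for n in("scene","top"):
    im,d=capture(n);cv2.imwrite(f"pics/{n}.png",im[:,:,::-1]);np.savez(f"{n}.npz",im=im,d=d)
    print(n,{k:np.round(v,3).tolist() for k,v in calibration(n).items()})
    for q in("call_box","key_a","counter_bell","stamp","pen"):
        for m in masks_of(q,n):
            px=m["pixels"];v,u=np.nonzero(px&(d>0));P=unproj(n,u,v,d[v,u])
            print(q,round(m["p"],2),np.round(m["at"]),px.sum(),np.round(np.median(P,0),4),np.round(np.percentile(P,[3,97],axis=0),3).tolist())
E
```

```text
{'time': np.float64(0.0), 'joint_positions': array([-1.2496,  0.4352,  0.025 ,  1.5741, -0.0116,  1.134 , -0.0751]), 'joint_velocities': array([ 0.002 ,  0.0015,  0.0003,  0.0001,  0.0001,  0.0012, -0.001 ]), 'joint_efforts': array([-4.00000e-04, -6.70455e+01,  1.02510e+00, -3.16221e+01,
        1.57000e-02,  1.24000e-02, -0.00000e+00]), 'ee_pos': array([0.2569, 0.5692, 0.2495]), 'orientation': array([-1.4732,  1.5692, -1.8971]), 'force': array([-0.3707,  0.0128,  0.2328]), 'torque': array([ 0.0172,  0.0438, -0.0208]), 'width': np.float64(0.085)} 0.019
scene {'mtx': [[517.937, 0.0, 281.735], [0.0, 517.937, 210.587], [0.0, 0.0, 1.0]], 'view': [[0.122, 0.992, -0.016, -0.086], [-0.723, 0.1, 0.683, 0.356], [0.68, -0.072, 0.73, -1.52], [0.0, 0.0, 0.0, 1.0]]}
call_box 0.69 [254. 227.] 2528 [ 0.5624 -0.0383  0.0364] [[0.486, -0.151, 0.01], [0.603, 0.075, 0.041]]
key_a 0.72 [293. 218.] 248 [0.5637 0.0415 0.0563] [[0.543, 0.026, 0.04], [0.574, 0.057, 0.06]]
key_a 0.72 [244. 209.] 218 [ 0.5324 -0.0624  0.0523] [[0.514, -0.078, 0.04], [0.545, -0.046, 0.057]]
key_a 0.54 [218. 207.] 220 [ 0.5202 
[... 971 characters left out ...]
y_a 0.59 [307. 213.] 340 [ 0.5272 -0.0639  0.0519] [[0.51, -0.08, 0.038], [0.544, -0.048, 0.055]]
key_a 0.58 [338. 225.] 308 [ 0.5136 -0.1164  0.0562] [[0.498, -0.133, 0.043], [0.529, -0.1, 0.059]]
key_a 0.27 [290. 213.] 3260 [ 0.5339 -0.0351  0.0369] [[0.476, -0.15, 0.03], [0.595, 0.075, 0.04]]
counter_bell 0.77 [201. 171.] 1043 [0.6047 0.1344 0.0289] [[0.577, 0.107, 0.004], [0.637, 0.167, 0.053]]
stamp 0.79 [377. 246.] 412 [ 0.4662 -0.1983  0.0211] [[0.451, -0.225, 0.001], [0.482, -0.182, 0.068]]
pen 0.63 [304. 172.] 256 [ 0.6143 -0.059   0.0082] [[0.602, -0.119, 0.0], [0.627, -0.003, 0.012]]
pen 0.29 [289. 211.] 3101 [ 0.5331 -0.0343  0.0369] [[0.477, -0.149, 0.031], [0.595, 0.075, 0.04]]
```

```bash
python3 - <<'E'
from h import *
from scipy.spatial.transform import Rotation as Ro
o=get_obs();R=Ro.from_euler('xyz',o['orientation']).as_matrix();print(R.round(3))
t=np.array([.527,-.064,.12]);print("tool shift",R.T@(t-o['ee_pos']))
yw=-.256;c,s=np.cos(yw),np.sin(yw)
for sg in(1,-1):
  for k in(0,1):
    y=sg*np.array([[c,s,0],[-s,c,0]][k]);x=np.array([0,0,-1.]);G=np.stack([x,y,np.cross(x,y)],1)
    print(sg,k,Ro.from_matrix(R.T@G).as_rotvec().round(3))
im=cv2.imread("pics/top.png");cv2.imwrite("pics/top2.png",cv2.resize(im[120:300,150:430],None,fx=2.8,fy=2.8,interpolation=cv2.INTER_CUBIC))
E
```

```text
[[ 0.     0.411  0.912]
 [ 0.     0.912 -0.411]
 [-1.     0.     0.   ]]
tool shift [ 0.13031178 -0.46661843  0.50671426]
1 0 [ 1.403 -0.    -0.   ]
1 1 [-0.168  0.    -0.   ]
-1 0 [-1.739  0.    -0.   ]
-1 1 [ 2.974 -0.    -0.   ]
```

View pics/top2.png

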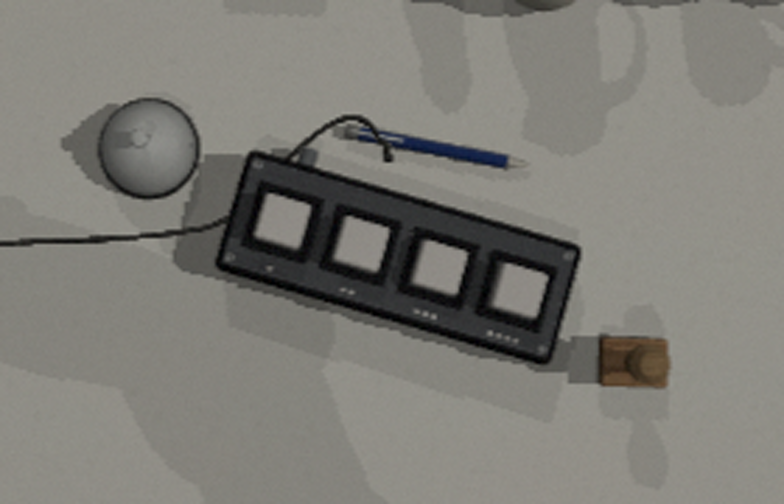

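Emit:
servo_tool(turn=[[-0.168,0,0],[0,0,0],[0,0,0],[0,0,0],[0,0,0],[0,0,0],[0,0,0],[0,0,0]], xyz=[[0,0,0],[0,-0.046,0.036],[0,-0.046,0.036],[0,-0.046,0.036],[0,-0.046,0.036],[0,-0.046,0.036],[0,-0.046,0.036],[0,-0.046,0.036]], grip=[0,0,0,0,0,0,0,0])

```text
time: 1.6
ee_pos: [0.4248, 0.1895, 0.2501]
orientation: [1.379, 1.566, 1.137]
force: [1.6, -0.2, -0.1]
width: -0.0
```

```bash
cat > rel.py <<'E'
from h import *
from scipy.spatial.transform import Rotation as Ro
import sys
def rel(t):
    o=get_obs();R=Ro.from_euler('xyz',o['orientation']).as_matrix()
    y=np.array([.253,.967,0]);x=np.array([0,0,-1.]);G=np.stack([x,y,np.cross(x,y)],1)
    print(o['time'],o['ee_pos'].round(4),"F",o['force'].round(2),"w",round(float(o['width']),4),"shift",(R.T@(np.array(t)-o['ee_pos'])).round(4),"turn",Ro.from_matrix(R.T@G).as_rotvec().round(3))
if __name__=="__main__": rel([float(a) for a in sys.argv[1:4]])
E
python3 rel.py .527 -.064 .12
```

```text
1.6 [0.4248 0.1895 0.2501] F [ 1.64 -0.23 -0.14] w -0.0 shift [ 0.1291 -0.2223  0.1598] turn [ 0.014  0.001 -0.005]
```

Emit:
servo_tool(turn=[[0.014,0,-0.005],[0,0,0],[0,0,0],[0,0,0],[0,0,0],[0,0,0],[0,0,0],[0,0,0]], xyz=[[0,-0.044,0.032],[0,-0.044,0.032],[0,-0.044,0.032],[0,-0.044,0.032],[0.03,-0.03,0.02],[0.05,0,0],[0.04,0,0],[0,0,0]], grip=[0,0,0,0,0,0,0,0])

```text
time: 2.6
ee_pos: [0.5227, -0.0614, 0.1304]
orientation: [0.17, 1.56, -0.095]
force: [-0.4, -0.5, 0.4]
width: 0.0001
```

```bash
python3 - <<'E'
from rel import *
rel([.527,-.064,.09])
o=get_obs();R=Ro.from_euler('xyz',o['orientation']).as_matrix()
im,d=capture("wrist");cv2.imwrite("pics/w1.png",im[:,:,::-1])
c=calibration("wrist");K=np.array(c["mtx"]);H=np.array(c["hand_eye"])
for m in masks_of("key_a","wrist"):
    v,u=np.nonzero(m["pixels"]&(d>0))
    if len(v)<5: continue
    X=(u-K[0,2])/K[0,0];Y=(v-K[1,2])/K[1,1];r=np.hypot(X,Y);z=d[v,u];k=np.tan(r)/np.maximum(r,1e-9)
    p=np.stack([X*k*z,-Y*k*z,-z],1)
    P=(p@H[:3,:3].T+H[:3,3])@R.T+o['ee_pos']
    top=P[:,2]>np.percentile(P[:,2],50)-.003
    print(round(m["p"],2),np.round(m["at"]),len(v),P[top].mean(0).round(4),np.median(P[top,2]).round(4))
E
```

```text
2.6 [ 0.5227 -0.0614  0.1304] F [-0.41 -0.46  0.44] w 0.0001 shift [ 0.0405 -0.0014  0.0044] turn [-0.009  0.011 -0.002]
0.82 [284. 231.] 2154 [ 0.5269 -0.0615  0.0521] 0.0521
0.81 [362. 229.] 2377 [ 0.5419 -0.01    0.056 ] 0.0561
0.73 [434. 232.] 2071 [0.556  0.0423 0.056 ] 0.0562
0.61 [205. 231.] 2444 [ 0.514  -0.1143  0.0559] 0.056
```

View pics/w1.png

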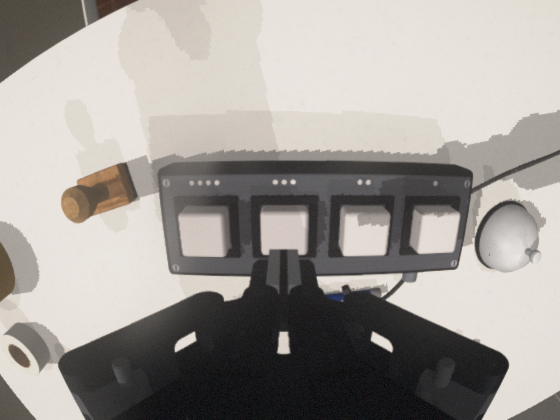

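The wrist view puts the closed tips just behind the 3-dot key, at about (284, 231). All three cameras read that key about 4 mm lower than the others. I'll align and come down slowly onto it, using the contact height as the tap.

Emit:
servo_tool(turn=[[-0.009,0.011,-0.002],[0,0,0],[0,0,0],[0,0,0]], xyz=[[0.02,-0.001,0.004],[0.02,0,0],[0.01,0,0],[0,0,0]], grip=[0,0,0,0])

```text
time: 3.2
ee_pos: [0.5349, -0.0622, 0.0902]
orientation: [0.323, 1.553, 0.07]
force: [0.2, -0.4, -0.1]
width: -0.0002
```

```bash
python3 rel.py .527 -.063 .074
```

```text
3.2 [ 0.5349 -0.0622  0.0902] F [ 0.23 -0.39 -0.07] w -0.0002 shift [ 0.0161 -0.0028 -0.0077] turn [ 0.003  0.017 -0.006]
```

Emit:
servo_tool(turn=[[0.003,0.017,-0.006],[0,0,0]], xyz=[[0,-0.003,-0.008],[0,0,0]], grip=[0,0])

```text
time: 3.45
ee_pos: [0.5267, -0.0631, 0.0919]
orientation: [-0.072, 1.57, -0.327]
force: [-0.9, 0.1, 0.1]
width: -0.0001
```

```bash
python3 rel.py .527 -.063 .078
```

```text
3.45 [ 0.5267 -0.0631  0.0919] F [-0.91  0.1   0.07] w -0.0001 shift [0.0139 0.0002 0.0003] turn [0.    0.001 0.   ]
```

Emit:
servo_tool(turn=[[0,0,0],[0,0,0],[0,0,0]], xyz=[[0.01,0,0],[0.006,0,0],[0,0,0]], grip=[0,0,0])

```text
time: 3.82
ee_pos: [0.5269, -0.0631, 0.0752]
orientation: [0.113, 1.569, -0.142]
force: [0.1, -0.8, -0.6]
width: -0.0
```

Emit:
servo_tool(turn=[[0,0,0],[0,0,0]], xyz=[[0.002,0,0],[0,0,0]], grip=[0,0])

```text
time: 4.08
ee_pos: [0.5269, -0.0631, 0.0729]
orientation: [0.033, 1.57, -0.222]
force: [-0.1, -0.9, -0.6]
width: 0.0
```

Emit:
servo_tool(turn=[[0,0,0],[0,0,0]], xyz=[[0.002,0,0],[0,0,0]], grip=[0,0])

```text
time: 4.32
ee_pos: [0.5271, -0.0632, 0.0711]
orientation: [0.149, 1.569, -0.107]
force: [-1.2, 0.3, 1.3]
width: -0.0001
```

No contact with the tips at 53.9 mm, so this key sits below the raised level of 57 mm and is the latched one. I'll press on down.

Emit:
servo_tool(turn=[[0,0,0],[0,0,0]], xyz=[[0.002,0,0],[0,0,0]], grip=[0,0])

```text
time: 4.58
ee_pos: [0.5271, -0.0632, 0.0692]
orientation: [0.215, 1.569, -0.041]
force: [-0.5, -0.5, 1.6]
width: 0.0001
```

Emit:
servo_tool(turn=[[0,0,0],[0,0,0]], xyz=[[0.002,0,0],[0,0,0]], grip=[0,0])

```text
time: 4.82
ee_pos: [0.5271, -0.0632, 0.0672]
orientation: [0.208, 1.569, -0.047]
force: [-0.5, 0.0, 2.8]
width: -0.0003
```

Emit:
servo_tool(turn=[[0,0,0],[0,0,0]], xyz=[[0.002,0,0],[0,0,0]], grip=[0,0])

```text
time: 5.08
ee_pos: [0.5272, -0.0632, 0.0661]
orientation: [0.44, 1.569, 0.184]
force: [-3.0, 0.2, 8.4]
width: 0.0002
```

Emit:
servo_tool(turn=[[0,0,0],[0,0,0]], xyz=[[0.002,0,0],[0,0,0]], grip=[0,0])

```text
time: 5.32
ee_pos: [0.5271, -0.0632, 0.0663]
orientation: [0.739, 1.568, 0.483]
force: [-3.0, 0.2, 4.9]
width: -0.0
```

Emit:
servo_tool(turn=[[0,0,0],[0,0,0],[0,0,0],[0,0,0],[0,0,0],[0,0,0]], xyz=[[-0.005,0,0],[-0.01,0,0],[-0.02,0,0],[-0.03,0,0],[-0.02,0,0],[0,0,0]], grip=[0,0,0,0,0,0])

```text
time: 6.08
ee_pos: [0.527, -0.0634, 0.1549]
orientation: [0.569, 1.568, 0.313]
force: [0.8, -0.0, 0.2]
width: 0.0004
```

```bash
python3 - <<'E'
from rel import *
rel([.527,-.063,.09])
o=get_obs();R=Ro.from_euler('xyz',o['orientation']).as_matrix()
im,d=capture("wrist")
c=calibration("wrist");K=np.array(c["mtx"]);H=np.array(c["hand_eye"])
for m in masks_of("key_a","wrist"):
    v,u=np.nonzero(m["pixels"]&(d>0))
    if len(v)<5: continue
    X=(u-K[0,2])/K[0,0];Y=(v-K[1,2])/K[1,1];r=np.hypot(X,Y);z=d[v,u];k=np.tan(r)/np.maximum(r,1e-9)
    P=(np.stack([X*k*z,-Y*k*z,-z],1)@H[:3,:3].T+H[:3,3])@R.T+o['ee_pos']
    top=P[:,2]>np.percentile(P[:,2],50)-.003
    print(round(m["p"],2),len(v),P[top].mean(0).round(4),np.median(P[top,2]).round(4))
n="top"
im,d=capture(n)
for q in("key_a","counter_bell","stamp","pen"):
    for m in masks_of(q,n):
        v,u=np.nonzero(m["pixels"]&(d>0));P=unproj(n,u,v,d[v,u]);print(q,round(m["p"],2),np.round(m["at"]),len(v),np.round(np.median(P,0),4))
E
```

```text
6.075 [ 0.527  -0.0634  0.1549] F [ 0.79 -0.01  0.16] w 0.0004 shift [ 0.0649  0.0003 -0.0003] turn [-0.     0.003 -0.002]
0.92 1966 [ 0.514  -0.1145  0.0559] 0.0559
0.79 2005 [ 0.5285 -0.0621  0.056 ] 0.0561
0.77 1961 [ 0.5421 -0.01    0.056 ] 0.0561
0.7 1819 [0.5563 0.0424 0.056 ] 0.0562
key_a 0.59 [278. 208.] 200 [ 0.5354 -0.0058  0.0558]
key_a 0.56 [261. 202.] 1745 [0.5453 0.0212 0.0367]
key_a 0.5 [247. 201.] 284 [0.5548 0.0426 0.0556]
counter_bell 0.67 [201. 174.] 1042 [0.6046 0.134  0.0292]
pen 0.68 [289. 168.] 100 [ 0.6198 -0.0313  0.0079]
```

All four keys now read level at 56.0 mm. The bell and pen haven't moved, and the arm is clear.

```bash
python3 -c "
from h import *
print(env.hand_in())"
```

```text
the job is handed in; nothing more can be done
None
```

The latched key was the one at place 3 (three dots). I pressed it to the bottom and let it go, and it sprang up level with the others. The job is handed in, about 6 s into the 53 s limit.

- **Finding the key:** Depth in all three cameras put it about 4 mm below the other three. I tapped only this key. There was no contact with the fingertips at 54 mm, where a raised key would already have been touched. I did not touch the other keys.
- **Pressing it:** The upward force rose to 8.4 N and the fingertips stopped at about 47 mm. That is the bottom stop, where the spring alone gives 4.5 N.
- **Last checks:** From the wrist camera, all four key tops read 55.9–56.2 mm, level with each other (nominal 57 mm, calibration good to about 2 mm). The arm was clear of everything, with the tips about 80 mm above the keys.
- **Bystanders:** The bell's position was unchanged.
    - **Pen:** it was partly hidden by the arm in the last top view, so its reading covered only the part that showed.
    - **Stamp:** it was not detected in that view, so I did not re-measure it, but the arm never went near it.

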